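# Clip the springform cake tin shut

## Robot

A 6-joint arm with a two-finger parallel gripper is mounted at the origin on a cart in front of the work surface, level with it; the furniture and walls round the work are solid. World frame = base frame: x ahead of the robot, y to its left, z up, the work surface at z = 0. Lengths are in mm, angles in degrees, forces in N, time in s.
With the tool pointing down it reaches from about 350 to 850 mm from the base axis. Payload 8.1 kg.
Tool frame: the origin (TCP) lies at the very end of the fingers, on their centre line; the grasp point (between the pads) lies 19 mm behind it; z points along the fingers, y is the line along which they close (so a half turn about z gives the same grasp; the last joint's range is limited). The gripper opens to 85 mm and grips with 20 to 120 N. Pads are 22 mm wide; open, the fingers measure 114 mm over their backs; the gripper's body (76 mm by 85 mm) begins 54 mm behind the grasp point. The pads swing forward as they close: fully open they stand 13 mm farther back than shut.
Start: joints at [-80.925, 7.471, 85.268, -0, 87.261, -4.893], TCP at [144.855, -582.256, 231.292] pointing down, gripper open.
Joint ranges: [-169.43, 169.43], [-51.17, 129.36], [1.28, 143.12], [-76.62, 256.62], [0, 156.53], [-152.29, 152.29]. Speed limits (degrees/s): [136.94, 136.94, 159.86, 180, 180, 180].

## Interface

Orientations are given as [roll, pitch, yaw] about the fixed x, y, z axes, in that order (R = Rz(yaw) Ry(pitch) Rx(roll)).
In Python, from bench import sense, eyes, job, models gives the robot as it stands. The module is installed in compiled form; this text tells all that it offers.
- The arm moves only by the tool apply_moves, never from a script. Its argument "rows" is a list of rows, each a list of 6 numbers: the shift along the tool's x, y, z in mm, then the turn, a rotation vector about the tool's x, y, z in rad. In form: [[dx, dy, dz, rx, ry, rz], ...]. A call has exactly 5 rows; each row shifts and turns the commanded pose from where the row before left it, along the tool's axes as they then stand; what a row does not reach is not made up. A row lasts 1/8 s, in which the tool goes at most 62.5 mm and 10.7 degrees, less where a joint would pass 70% of its speed; a pose out of reach is approached as far as the arm can. A call is refused whole if a number of a shift passes 62.5 or a number of a turn 0.188, either way. A call with a gripper value outside its range is refused whole. "fingers" is the finger opening in mm, from 0 to 85.4, set as the call begins (left out, the last holds). The fingers move at their own pace and stop on an object; "grip_force" is the grip in N (left out, the last holds). Time passes only in rows, so rows that do not move let the fingers close, or fill a call up. It gives the time, the measured TCP pose, the force, the opening and the grip force at its end, in the units of the state.
- sense(): the state, without advancing time (a new reading comes with each control period).
- eyes.snapshot(name): name is "scene" or "top" or "wrist"; returns (picture, depth): 480x640x3 uint8, red, green, blue; 480x640 float32, mm along the optical axis (not along the pixel's ray), 0 where there is no reading.
- eyes.get_calibration(name): a dict with "intrinsics" (3x3 intrinsics, pixels), "R" (3x3) and "t" (3): a world point X has camera coordinates R X + t; the wrist camera has in their place "mount" (4x4, takes a point from camera to tool coordinates, whose origin is the TCP and whose axes are the flange's). Camera axes: x right, y down, z forward; pixel columns grow to the right and rows downward; lengths in mm; the calibration is good to about 2 mm. A picture is of the moment at which its call begins: read the wrist's pose just before it. get_calibration takes no time and is no camera call.
- job.hand_in(): hands the job in; it is judged then, once.
Trained networks look in the newest picture that a camera, given by its name, has taken for a name from the list of things; names that differ only in an ending like _2 or _b are one class to them, and where a whole thing is asked for, a point or a joint stands for the part that bears it (a point fixed in the world has none). Each returns a list of dicts, best first, with "confidence" (0 to 1); they miss things now and then, are a little off and sometimes report something else, mostly with a low value. They report only what shows in the picture. A call takes as long as a camera call.
- models.boxes_of(name, camera): "xyz" ([x, y, z] in mm, in world coordinates, good to about 4 mm: the middle of the surface that is visible of it).
- models.cut_out(name, camera): "pixels" (480x640 bool, what is visible of it).
- models.place_of(name, camera): "xyz" ([x, y, z] in mm, in world coordinates, good to about 4 mm: a listed point, or the origin of a listed thing).
The state is a dict: "time": time; "joint_pos": joint angles; "qd": joint speeds; "joint_efforts": joint torques, N m; "tool_pos": TCP position; "tcp_rot": TCP orientation; "ft_force": force on the tool from outside, world axes, zero at the start; "wrist_torque": the same for the moment, N m; "finger_gap": finger opening in mm; "grip_force": force on a finger pad.
Only numpy, scipy, OpenCV 4.12 (cv2) and the standard library are available. Lean on these libraries where they do the work, as an engineer would, in place of code of your own. Each camera call takes 0.05 s, during which the arm holds its last target. There are 200 camera calls.

## Task

The springform tin's clip is open: take the bail by its red knob, lead it round the outside of the keeper and hook its bar behind it, feeling it home gently, then let go. Then, with closed fingertips, gently press the lever round past centre until it clicks fully home against its stop, with the bar still hooked and the tin drawn shut. Do not force the parts, do not disturb the things beside the tin, and let go of everything at the end.

Things in the scene. Friction and masses are not known exactly. Their poses are not given: they have to be found in the camera images.
- tin: Dark two-part springform cake tin, 170 mm across, 60 mm high, held to the worktop by a suction foot (it cannot move). Origin: centre of its underside, on the worktop. +z up; the clip is on its -x side (outward there is -x); +y runs from the lever's half to the keeper's half; the back hinge is at +x. All clip parts lie in one level plane 32 mm above the worktop and turn about vertical pins.
- jaw (a joint): The moving (+y) half of the tin about the back hinge, rad: 0 = shut, about 0.06 = sprung open (where it rests). A stiff spring holds it open: about 5 N at the keeper to start it, 40 N when shut.
- lever (a joint): Clip lever about its pin, rad: 0 = fully home at its hard stop, 0.09 = dead centre, 2.7 = wide open; with the bail just hooked and taut about 1.6. Closing turns it anticlockwise seen from above. It stays where it is left (friction 0.045 N m). With the bail hooked, closing takes 2 to 5 N at the pad down to 0.2 rad, then less until the catch.
- catch (a joint): Sprung brass roller by the tin's wall, inside the lever, m: 0 = at rest, up to 0.004 pushed aside. From lever 0.095 rad a tooth on the handle's inner side meets it; about 11 to 15 N at the pad forces the tooth past (it clicks over at 0.045 rad), then the lever meets its hard stop and the force rises again. Short of the click the lever is not locked.
- lever_pin (a point): Pin of the lever, fixed on the tin at (-105, -22, 32) mm in the tin's frame.
- lever_handle: Steel handle of the lever: an upright curved strip 4 mm thick, 16 mm high (24 to 40 mm above the worktop), ending 65 mm from the pin. Its origin is on the lever pin. When home it follows the tin's wall some 15 mm off it; when open it sticks out from the tin. Pressing it with over 22 N would bend it.
- lever_pad (a point): Where to press the lever: middle of the convex face near the handle's end, 58 mm from the pin. Home, it lies at (+29, -51, 0) mm from the pin along the tin's axes. In the horizontal plane the direction to press is 90 degrees anticlockwise (seen from above) of the line from pin to pad; the open lever has this face towards the keeper's side.
- bail (a joint): Bail about its pin on the lever, rad, anticlockwise from above; bail angle minus lever angle is the bail's angle to the tin's +y axis (0 = lies along +y, to the keeper; positive = swung out away from the tin). Turns almost freely.
- bail_bar: The bail's end: an upright steel bar 5 mm thick, 23 mm long, with the red knob on top. Two wire arms (at 20.5 and 43.5 mm height, 3 mm thick) lead from it to a pin on the lever 62 mm away; that pin is 14 mm from the lever pin. Opening the lever pushes the bail's end farther along +y; the free lever gives way (3 to 4 N) when the bail is pushed or pulled along its length.
- bail_bar_mid (a point): Middle of the bail's upright bar, 32 mm above the worktop.
- bail_knob (a point): Middle of the red knob over the bar, 56.5 mm above the worktop: an upright cylinder 11 mm thick from 45 to 68 mm height; fingertips must stay over 45 mm here to clear the wires.
- keeper: Steel keeper hook on the moving half, 14 mm high (25 to 39 mm). Origin in the middle of its pocket (see keeper_seat); axes as the tin's, turned with the moving half.
- keeper_seat (a point): Where the bar's centre is when hooked: in the keeper's pocket, open towards +y and up and down. The stem's face is 2.5 mm to -y; the outer lip runs from 4 to 7 mm on the -x side and ends 3.5 mm to +y; the pocket's inner face is 4 mm to +x and runs on to 14 mm to +y. So the bar enters from about 10 mm to +y, coming from outside (-x) past the lip's end, then is drawn to -y until it meets the stem.
- jam_jar: Jam jar with a grey lid, 62 mm wide, 86 mm high, beside the tin; leave it. Origin under its centre.
- timer: Red-topped kitchen timer, 70 mm wide, 58 mm high, beside the tin; leave it. Origin under its centre.
- spice_jar: Spice jar with a green cap, 46 mm wide, 106 mm high, behind the tin; leave it. Origin under its centre.

How it is judged:
By the outcome, as a careful person would: the job done as asked, in the order asked, and still so for the second after the job is handed in, with the robot touching nothing.
It also fails if it takes over 58 s, if anything falls off the work surface, if the arm or the gripper's body presses on something with over 40 N, if the wrist force passes 120 N, or if a joint passes its speed limit or range.

## Working session

There is one attempt and no reset: what is moved stays moved. The work goes in short steps, Python scripts to look and compute and a tool call to move; the robot and the scene stay as the last step left them, time stands still between calls to the robot, and variables do not carry over. Pictures are saved under pics/ and viewed, at most 11 in all, crops included, and the job is handed in when it is done.

Besides the shell and the picture viewer there is one more tool, called after "Call:" in YAML: its name, and indented under it one key for each argument. apply_moves: Moves the arm, as the interface text tells. Its arguments: {"type":"object","properties":{"rows":{"type":"array"},"fingers":{"type":"number"},"grip_force":{"type":"number"}},"required":["rows"]}

```bash
mkdir -p pics; cat > h.py <<'E'
from bench import sense, eyes, job, models
import numpy as np, cv2
from scipy.spatial.transform import Rotation as Ro
E
python3 - <<'E'
from h import *
s=sense();print(s)
for c in ("top","scene"):
    p,d=eyes.snapshot(c);cv2.imwrite(f"pics/{c}1.png",p[:,:,::-1])
    for n in ["tin","lever_pin","lever_pad","bail_bar_mid","bail_knob","keeper_seat","keeper","jam_jar","timer","spice_jar"]:
        r=models.place_of(n,c);print(c,n,[(np.round(x["xyz"]).tolist(),round(x["confidence"],2)) for x in r[:2]])
print(eyes.get_calibration("wrist"),sense()["time"])
E
```

```text
{'time': 0.0, 'joint_pos': array([-8.09257740e+01,  7.51604769e+00,  8.53309449e+01, -1.39232238e-04,
        8.72606104e+01, -4.89286560e+00]), 'qd': array([-0.04671071,  0.00361393, -0.06759936,  0.09061993,  0.01730665,
       -0.02900514]), 'joint_efforts': array([-1.89222468e-03, -5.69397640e+01, -5.00560856e+01, -6.59798970e-04,
        1.45483497e-02,  3.34368258e-05]), 'tool_pos': array([ 144.75326929, -581.70245085,  230.21866739]), 'tcp_rot': array([-1.79892777e+02, -9.03921105e-03,  1.39670900e+01]), 'ft_force': array([ 0.18170545, -0.10145679, -0.64496373]), 'wrist_torque': array([-0.03103999,  0.05448317,  0.07159567]), 'grip_force': 0.0, 'finger_gap': 85.52508446153142}
top tin [([678.0, 2.0, -3.0], 0.85), ([516.0, 13.0, 30.0], 0.74)]
top lever_pin [([575.0, -4.0, 31.0], 0.61), ([676.0, 6.0, -1.0], 0.59)]
top lever_pad [([579.0, 51.0, 32.0], 0.62), ([515.0, 13.0, 30.0], 0.61)]
top bail_bar_mid [([580.0, 50.0, 30.0], 0.64), ([527.0, 56.0, 34.0], 0.51)]
top bail_knob [([573.0, -7.0, 34.0], 0.6), ([524.0, 57.0, 54.0], 0.46)]
top keeper_seat [([581.0, 52.0, 31.0], 0.67)]
to
[... 553 characters left out ...]
27.0], 0.47)]
scene jam_jar [([724.0, 165.0, 2.0], 0.57)]
scene timer [([676.0, -174.0, 5.0], 0.66), ([724.0, 166.0, -1.0], 0.26)]
scene spice_jar [([806.0, 76.0, 5.0], 0.55)]
{'intrinsics': array([[417.42813867,   0.        , 321.91652901],
       [  0.        , 417.42813867, 237.80506782],
       [  0.        ,   0.        ,   1.        ]]), 'mount': array([[ 4.03818405e-04, -9.58155966e-01, -2.86246365e-01,
         7.31194608e+01],
       [ 9.99999869e-01,  4.76968490e-04, -1.85825423e-04,
        -9.68539087e-01],
       [ 3.14580234e-04, -2.86246252e-01,  9.58156033e-01,
        -1.41814010e+02],
       [ 0.00000000e+00,  0.00000000e+00,  0.00000000e+00,
         1.00000000e+00]])} 1.1
```

View pics/top1.png

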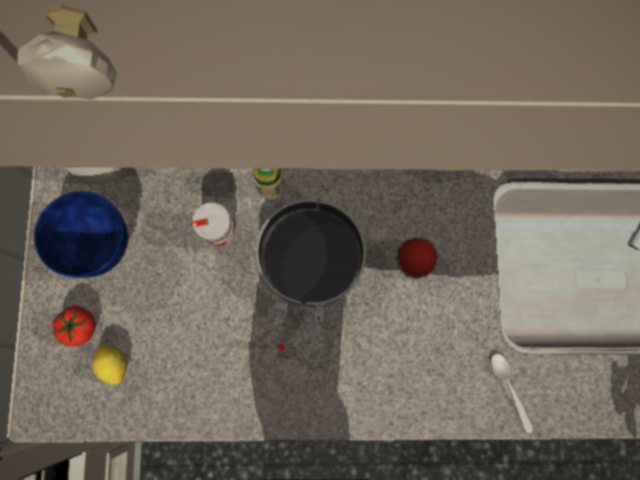

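View pics/scene1.png

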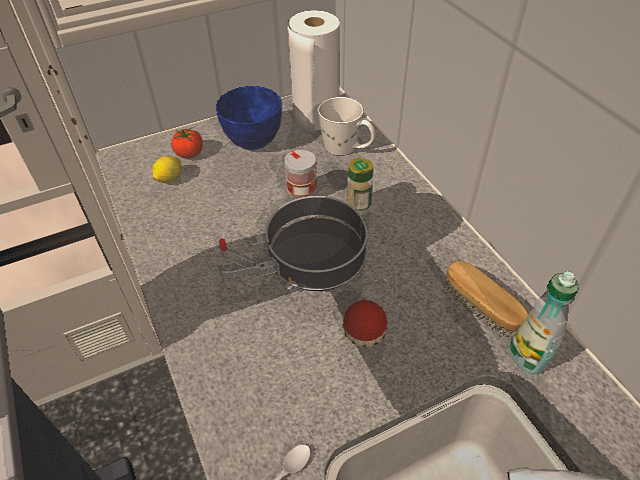

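Call:
apply_moves:
  rows:
    - [0,0,20,0,0,0.188]
    - [0,0,20,0,0,0.188]
    - [24.4,-50.5,3,0,0,0]
    - [24.4,-50.5,3,0,0,0]
    - [24.4,-50.5,3,0,0,0]
  fingers: 40
  grip_force: 20

```text
time: 1.72
tool_pos: [237.9, -440.3, 182.1]
tcp_rot: [-180.0, -0.0, -7.6]
ft_force: [0.6, -0.4, -0.3]
finger_gap: 40.0
grip_force: 0.0
```

Call:
apply_moves:
  rows:
    - [24.4,-50.5,3,0,0,0]
    - [24.4,-50.5,3,0,0,0]
    - [24.4,-50.5,3,0,0,0]
    - [24.4,-50.5,3,0,0,0]
    - [24.4,-50.5,3,0,0,0]

```text
time: 2.35
tool_pos: [392.1, -205.8, 167.6]
tcp_rot: [180.0, -0.1, -7.5]
ft_force: [0.7, 0.1, -0.4]
finger_gap: 39.7
grip_force: 0.0
```

Call:
apply_moves:
  rows:
    - [24.4,-50.5,3,0,0,0]
    - [24.4,-50.5,3,0,0,0]
    - [24.4,-50.5,3,0,0,0]
    - [24.4,-50.5,3,0,0,0]
    - [24.4,-50.5,3,0,0,0]

```text
time: 2.98
tool_pos: [546.2, 28.9, 152.5]
tcp_rot: [180.0, -0.1, -7.5]
ft_force: [0.4, -0.5, -0.4]
finger_gap: 40.3
grip_force: 0.0
```

```bash
cat >> h.py <<'E'
from itertools import product
def wcam():
    s=sense();T=np.eye(4);T[:3,:3]=Ro.from_euler('xyz',s['tcp_rot'],degrees=True).as_matrix();T[:3,3]=s['tool_pos']
    c=eyes.get_calibration('wrist');return T@np.array(c['mount']),np.array(c['intrinsics'])
def onplane(T,K,u,v,z):
    r=T[:3,:3]@np.linalg.inv(K)@[u,v,1];o=T[:3,3];return o+r*(z-o[2])/r[2]
def proj(T,K,X):
    p=np.linalg.inv(T)@[*X,1];q=K@p[:3];return q[:2]/q[2]
E
python3 - <<'E'
from h import *
s=sense();print(s['time'],s['tool_pos'],s['tcp_rot'],s['joint_pos'],s['ft_force'])
T,K=wcam()
p,d=eyes.snapshot('wrist');np.savez('w1.npz',p=p,d=d,T=T,K=K)
cv2.imwrite('pics/w1.png',p[:,:,::-1])
for n in ["tin","lever_pin","lever_pad","bail_bar_mid","bail_knob","keeper_seat"]:
    r=models.place_of(n,'wrist');print(n,[(np.round(x["xyz"],1).tolist(),round(x["confidence"],2)) for x in r[:3]])
E
```

```text
2.975 [546.23977962  28.85811493 152.4918096 ] [ 1.79996292e+02 -5.01833519e-02 -7.50481352e+00] [-2.34116396e+00  2.16490711e+00  9.92217616e+01 -8.37570221e-03
  7.85636855e+01  9.51653083e+01] [ 0.43007713 -0.47654169 -0.36102637]
tin [([680.7, 6.9, -1.5], 0.78)]
lever_pin [([572.3, -5.5, 32.3], 0.91), ([574.2, -5.7, 30.7], 0.38)]
lever_pad [([518.4, 11.3, 30.6], 0.77)]
bail_bar_mid []
bail_knob [([523.2, 52.8, 54.8], 0.85), ([524.3, 55.0, 35.6], 0.49)]
keeper_seat [([582.4, 54.4, 30.8], 0.92), ([523.8, 53.8, 55.1], 0.5)]
```

View pics/w1.png

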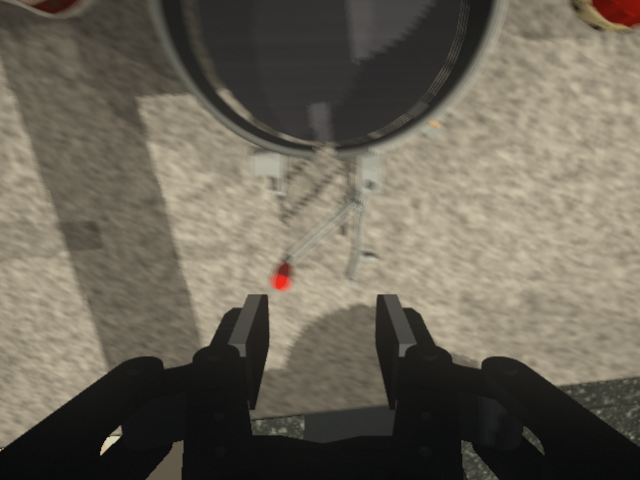

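```bash
python3 - <<'E'
from h import *
f=np.load('w1.npz');p,d,T,K=f['p'].astype(int),f['d'],f['T'],f['K']
# world points from depth
v,u=np.mgrid[0:480,0:640];ok=d>0
ray=np.stack([(u-K[0,2])/K[0,0],(v-K[1,2])/K[1,1],np.ones_like(u)],-1)*d[...,None]
W=ray@T[:3,:3].T+T[:3,3];np.save('W1.npy',W)
m=(p[...,0]>150)&(p[...,1]<90)&(p[...,2]<90)&(v>200)
print('knob px',u[m].mean(),v[m].mean(),m.sum(),'ptsmed',np.median(W[m],0),'zmax',np.percentile(W[m][:,2],95))
top=m&(W[...,2]>62);print('top face',top.sum(),W[top].mean(0))
r=ok&(abs(W[...,2]-60)<4)&(W[...,0]>580)&(v<170);P=W[r][:,:2]
from scipy.optimize import least_squares
g=least_squares(lambda c:np.hypot(P[:,0]-c[0],P[:,1]-c[1])-c[2],[680,3,85],loss='soft_l1');print('tin',g.x,len(P),np.abs(g.fun).mean())
P=W[ok&(abs(W[...,2]-60)<4)&(W[...,0]>580)]; print(len(P))
h=ok&(W[...,2]>20)&(W[...,2]<50)&(W[...,0]<592)&(W[...,0]>490)&(abs(W[...,1]-25)<70)
im=np.zeros((480,640),np.uint8);im[h]=255
crop=np.hstack([cv2.resize(np.uint8(p[140:300,240:400,::-1]),(400,400),interpolation=2),cv2.cvtColor(cv2.resize(im[140:300,240:400],(400,400),interpolation=0),8)])
cv2.imwrite('pics/c1.png',crop)
E
```

```text
knob px 280.4035087719298 281.10526315789474 171 ptsmed [527.72575077  56.93916456  66.89165279] zmax 68.02515066715466
top face 153 [529.60038115  55.84104394  71.25757903]
tin [681.03147333   7.80318197  87.17216113] 4710 1.371571277569982
4710
```

View pics/c1.png

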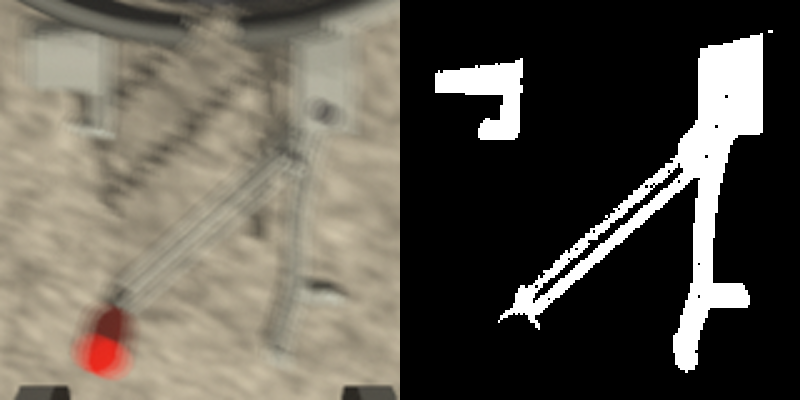

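```bash
python3 - <<'E'
from h import *
W=np.load('W1.npy');d=np.load('w1.npz')['d']
def reg(cu0,cu1,cv0,cv1,lo=20,hi=50):
    s=160/400; u0,u1,v0,v1=[int(a) for a in (240+cu0*s,240+cu1*s,140+cv0*s,140+cv1*s)]
    X=W[v0:v1+1,u0:u1+1].reshape(-1,3);return X[(X[:,2]>lo)&(X[:,2]<hi)]
k=reg(30,130,55,145); print('keeper z',np.percentile(k[:,2],[5,50,95]))
k=k[(k[:,2]>34)]
for x in np.arange(560,600,1.5):
    q=k[(k[:,0]>=x)&(k[:,0]<x+1.5)]
    if len(q):print(x,len(q),q[:,1].min().round(1),q[:,1].max().round(1),q[:,2].mean().round(1))
print('pin plate',[ (x,) + tuple(np.round([q[:,1].min(),q[:,1].max(),q[:,2].mean()],1)) for x in range(556,596,4) for q in [reg(280,372,30,200)] for q in [q[(q[:,0]>=x)&(q[:,0]<x+4)]] if len(q)])
print('bar',reg(105,140,285,315).mean(0), reg(110,135,290,310,40,46).mean(0))
l=reg(270,300,330,372);print('lever end',l.mean(0),l.min(0),l.max(0))
E
```

```text
keeper z [32.77595749 38.03278096 39.17500722]
572.0 4 49.5 51.4 37.7
573.5 34 48.7 58.1 38.1
575.0 43 48.5 58.0 37.9
576.5 26 48.2 57.9 37.5
578.0 16 47.9 51.9 38.0
579.5 18 47.8 51.7 38.1
581.0 17 47.3 51.5 38.1
582.5 15 47.2 50.6 38.0
584.0 32 46.7 58.4 37.8
585.5 59 46.8 64.3 38.0
587.0 80 46.6 66.6 38.1
588.5 85 46.0 66.3 38.1
590.0 86 45.8 65.9 38.1
591.5 83 45.6 65.6 38.1
593.0 70 45.8 65.6 38.1
594.5 24 56.4 65.2 38.3
pin plate [(556, np.float64(-1.5), np.float64(9.8), np.float64(40.5)), (560, np.float64(-3.2), np.float64(8.9), np.float64(40.1)), (564, np.float64(-11.7), np.float64(8.7), np.float64(37.5)), (568, np.float64(-11.8), np.float64(5.2), np.float64(38.7)), (572, np.float64(-12.1), np.float64(2.2), np.float64(39.2)), (576, np.float64(-12.6), np.float64(1.7), np.float64(38.6)), (580, np.float64(-12.9), np.float64(1.2), np.float64(38.7)), (584, np.float64(-13.1), np.float64(0.8), np.float64(39.3)), (588, np.float64(-15.6), np.float64(0.1), np.float64(40.8))]
bar [529.33091382  53.19080519  35.38109275] [530.47365196  51.16361227  43.81812614]
lever end [511.46459216  13.12026531  37.39779343] [505.9249973    9.31197396  24.46066242] [517.22004109  16.28400311  40.9126297 ]
```

```bash
python3 - <<'E'
from h import *
W=np.load('W1.npy')
X=W[230:310,260:310].reshape(-1,3)
for lo,hi in ((46,58),(58,64),(64,72)):
    q=X[(X[:,2]>lo)&(X[:,2]<hi)];print(lo,len(q),q.mean(0),q.min(0),q.max(0))
X=W[150:280,240:400].reshape(-1,3)
q=X[(X[:,2]>41)&(X[:,2]<46)&(X[:,0]<565)]
c=np.polyfit(q[:,0],q[:,1],1);print('arm line',c,len(q),q[:,0].min(),q[:,0].max(),[np.polyval(c,x) for x in (525,530,560)])
E
```

```text
46 119 [530.10651375  53.75831367  52.05102146] [524.23856942  49.59371811  46.13066684] [532.34937185  60.06903908  57.82187111]
58 64 [530.40386043  53.73015114  60.89315472] [526.40509782  49.83655198  58.23560629] [531.97368695  59.86595006  63.7165112 ]
64 264 [526.9515123   54.87845115  66.78268919] [521.42428583  49.66631239  64.12611831] [531.89637611  60.60620203  69.03236062]
arm line [ -1.42924535 807.74695023] 454 528.4666122636839 564.0514990864499 [np.float64(57.39314192935308), np.float64(50.24691518358918), np.float64(7.369554709005797)]
```

Call:
apply_moves:
  rows:
    - [-11.3,-11.7,10,0,0,0]
    - [-11.4,-11.6,23,0,0,0]
    - [0,0,25,0,0,0]
    - [0,0,25,0,0,0]
    - [0,0,19.5,0,0,0]

```text
time: 3.95
tool_pos: [524.1, 53.2, 48.2]
tcp_rot: [-180.0, 0.1, -7.6]
ft_force: [0.0, 0.1, 0.5]
finger_gap: 40.2
grip_force: 0.0
```

Call:
apply_moves:
  rows:
    - [0,0,0,0,0,0]
    - [0,0,0,0,0,0]
    - [0,0,0,0,0,0]
    - [0,0,0,0,0,0]
    - [0,0,0,0,0,0]
  fingers: 0
  grip_force: 20

```text
time: 4.58
tool_pos: [525.4, 53.9, 50.2]
tcp_rot: [-179.9, 0.0, -7.5]
ft_force: [-3.4, 4.6, -0.5]
finger_gap: 10.1
grip_force: 21.1
```

```bash
python3 - <<'E'
from h import *
s=sense();print(s['time'],s['tool_pos'],s['tcp_rot'],s['ft_force'],s['finger_gap'],s['grip_force'])
T,K=wcam()
p,d=eyes.snapshot('wrist');np.savez('w2.npz',p=p,d=d,T=T,K=K)
v,u=np.mgrid[0:480,0:640]
ray=np.stack([(u-K[0,2])/K[0,0],(v-K[1,2])/K[1,1],np.ones_like(u)],-1)*d[...,None]
W=ray@T[:3,:3].T+T[:3,3];np.save('W2.npy',W)
k=W.reshape(-1,3);k=k[(k[:,2]>34)&(k[:,2]<42)&(k[:,0]>565)&(k[:,0]<598)&(k[:,1]>40)&(k[:,1]<72)]
for x in np.arange(568,598,1.5):
    q=k[(k[:,0]>=x)&(k[:,0]<x+1.5)]
    if len(q):print(x,len(q),q[:,1].min().round(1),q[:,1].max().round(1),q[:,2].mean().round(1))
cv2.imwrite('pics/w2.png',p[:,:,::-1])
E
```

```text
4.575 [525.38344569  53.85239527  50.1912557 ] [-1.79944152e+02  3.22374464e-02 -7.51693009e+00] [-3.43068155  4.62907909 -0.52307971] 10.136391667051788 21.065926551818848
572.5 39 48.8 56.3 37.9
574.0 106 48.3 58.0 38.2
575.5 119 48.0 58.4 37.6
577.0 45 47.9 51.7 38.0
578.5 43 47.7 51.6 38.0
580.0 46 47.5 51.2 38.2
581.5 45 47.3 51.1 38.1
583.0 51 46.7 51.9 37.9
584.5 127 46.5 60.8 38.0
586.0 221 46.3 66.7 38.1
587.5 246 46.1 66.8 38.2
589.0 244 45.9 66.5 38.1
590.5 248 45.7 66.4 38.2
592.0 242 45.6 66.1 38.2
593.5 251 45.0 65.4 38.2
595.0 252 44.8 65.1 38.1
596.5 253 44.6 64.8 38.1
```

View pics/w2.png

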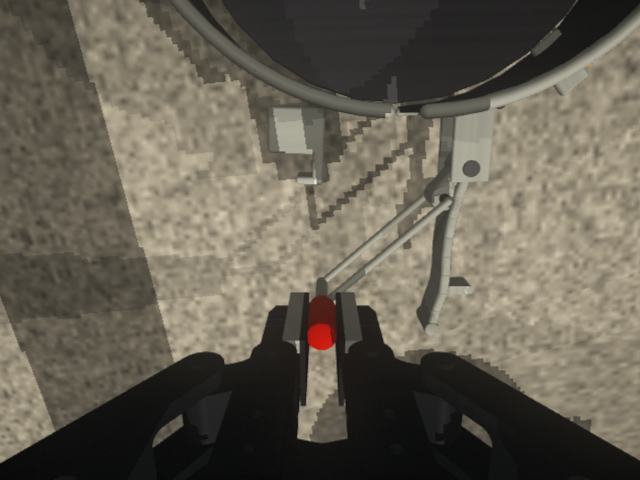

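```bash
python3 - <<'E'
from h import *
W=np.load('W2.npy');f=np.load('w2.npz');p=f['p'].astype(int)
v,u=np.mgrid[0:480,0:640]
m=(p[...,0]>110)&(p[...,1]<50)&(abs(u-322)<20)&(v>285)&(v<360)
q=W[m&(W[...,2]>66)];print(len(q),q.min(0),q.max(0),(q.min(0)+q.max(0))/2)
q=W[m];print(len(q),q.min(0),q.max(0))
r=W[280:300,310:335].reshape(-1,3);r=r[(r[:,2]>15)&(r[:,2]<47)];print('bar/arm',len(r),r.min(0),r.max(0),r.mean(0))
E
```

```text
522 [521.44701615  45.13487246  66.0052011 ] [597.69895011  59.72218415 191.96413088] [559.57298313  52.4285283  128.98466599]
536 [521.44701615  45.13487246  65.051983  ] [597.69895011  59.72218415 191.96413088]
bar/arm 264 [526.54393682  49.24236061  20.29759406] [532.40463971  58.34446471  46.96806672] [529.08604745  53.98266891  34.93940887]
```

Call:
apply_moves:
  rows:
    - [8.3,-3.6,0,0,0,0]
    - [8.3,-3.6,0,0,0,0]
    - [8.3,-3.6,0,0,0,0]
    - [8.3,-3.6,0,0,0,0]
    - [8.4,-3.6,0,0,0,0]

```text
time: 5.25
tool_pos: [569.7, 64.6, 49.8]
tcp_rot: [179.9, 0.0, -7.5]
ft_force: [-1.5, -6.0, -3.1]
finger_gap: 10.3
grip_force: 20.9
```

Call:
apply_moves:
  rows:
    - [0,0,0,0,0,0]
    - [0,0,0,0,0,0]
    - [0,0,0,0,0,0]
    - [0,0,0,0,0,0]
    - [0,0,0,0,0,0]

```text
time: 5.88
tool_pos: [569.4, 65.3, 49.9]
tcp_rot: [180.0, -0.0, -7.5]
ft_force: [-1.3, -4.3, -3.2]
finger_gap: 9.7
grip_force: 20.9
```

```bash
cat >> h.py <<'E'
def look(n):
    s=sense();print(s['time'],s['tool_pos'].round(1),s['tcp_rot'].round(1),s['ft_force'].round(1),round(s['finger_gap'],1),round(s['grip_force'],1))
    T,K=wcam();p,d=eyes.snapshot('wrist')
    v,u=np.mgrid[0:480,0:640]
    ray=np.stack([(u-K[0,2])/K[0,0],(v-K[1,2])/K[1,1],np.ones_like(u)],-1)*d[...,None]
    W=ray@T[:3,:3].T+T[:3,3];np.savez(f'{n}.npz',p=p,W=W,T=T,K=K);return p,W,T,K
E
python3 - <<'E'
from h import *
p,W,T,K=look('w3')
v,u=np.mgrid[0:480,0:640];pi=p.astype(int)
m=(pi[...,0]>110)&(pi[...,1]<50)&(abs(u-322)<25)&(v>285)&(v<360)&(W[...,2]>55)&(W[...,2]<75)
q=W[m];print(m.sum(),np.percentile(q,1,0),np.percentile(q,99,0))
seat=np.array([580.6,54.1,39])
uv=proj(T,K,seat);print('seat px',uv)
c=p[80:360,200:480,::-1];c=cv2.resize(np.ascontiguousarray(c),(600,600),interpolation=2);cv2.imwrite('pics/c3.png',c)
E
```

```text
5.875 [569.4  65.3  49.9] [180.   -0.   -7.5] [-1.3 -4.3 -3.2] 9.7 20.9
638 [563.09264179  62.0815336   65.65007911] [572.84019606  71.11966176  68.29316668]
seat px [349.01975907 273.2641363 ]
```

View pics/c3.png

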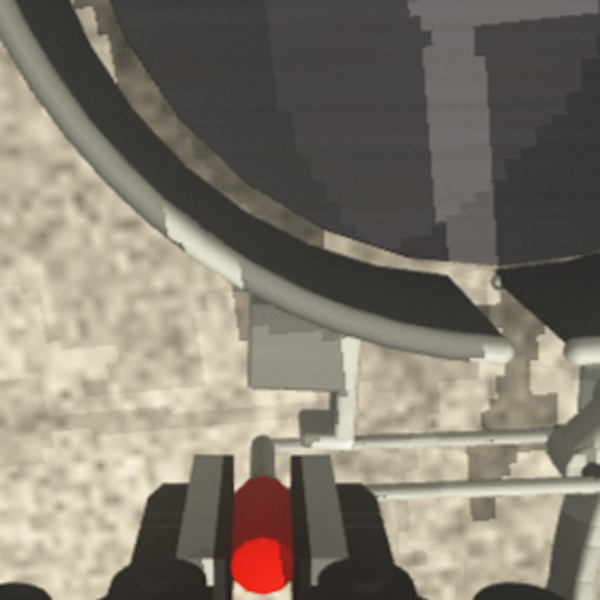

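Call:
apply_moves:
  rows:
    - [2.6,0.1,0,0,0,0]
    - [2.6,0.1,0,0,0,0]
    - [2.6,0.1,0,0,0,0]
    - [2.6,0.1,0,0,0,0]
    - [2.6,0.1,0,0,0,0]

```text
time: 6.55
tool_pos: [582.5, 63.4, 49.9]
tcp_rot: [-180.0, -0.0, -7.5]
ft_force: [-1.7, -0.7, -1.1]
finger_gap: 10.1
grip_force: 21.0
```

```bash
python3 - <<'E'
from h import *
p,W,T,K=look('w4')
v,u=np.mgrid[0:480,0:640];pi=p.astype(int)
m=(pi[...,0]>110)&(pi[...,1]<50)&(abs(u-322)<25)&(v>285)&(v<360)&(W[...,2]>55)&(W[...,2]<75)
q=W[m];print(m.sum(),np.percentile(q,1,0),np.percentile(q,99,0))
c=p[120:360,200:440,::-1];c=cv2.resize(np.ascontiguousarray(c),(600,600),interpolation=2);cv2.imwrite('pics/c4.png',c)
E
```

```text
6.55 [582.5  63.4  49.9] [-180.    -0.    -7.5] [-1.7 -0.7 -1.1] 10.1 21.0
1017 [575.41141008  60.08768259  55.44139826] [585.54462369  69.17161697  68.31858962]
```

View pics/c4.png

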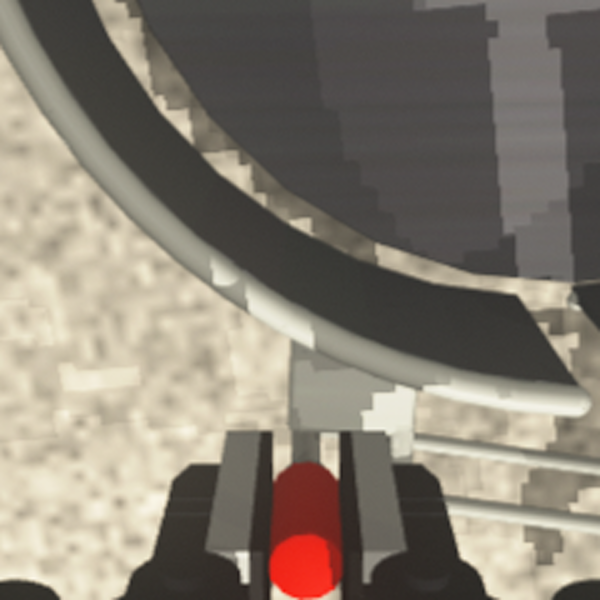

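Call:
apply_moves:
  rows:
    - [0.7,0,0,0,0,0]
    - [0.5,0,0,0,0,0]
    - [0,1,0,0,0,0]
    - [0,1.5,0,0,0,0]
    - [0,1.5,0,0,0,0]

```text
time: 7.22
tool_pos: [583.6, 60.4, 50.3]
tcp_rot: [-179.9, -0.1, -7.5]
ft_force: [1.1, 6.0, -2.2]
finger_gap: 9.7
grip_force: 21.0
```

Call:
apply_moves:
  rows:
    - [0,1,0,0,0,0]
    - [0,1,0,0,0,0]
    - [0,1,0,0,0,0]
    - [0,0.5,0,0,0,0]
    - [0,0,0,0,0,0]

```text
time: 7.85
tool_pos: [582.5, 55.6, 49.9]
tcp_rot: [180.0, -0.0, -7.5]
ft_force: [-0.7, 3.9, 0.6]
finger_gap: 9.8
grip_force: 21.2
```

Call:
apply_moves:
  rows:
    - [0,0.6,0,0,0,0]
    - [0,0.6,0,0,0,0]
    - [0,0.6,0,0,0,0]
    - [0,0.5,0,0,0,0]
    - [0,0,0,0,0,0]

```text
time: 8.48
tool_pos: [582.1, 53.4, 49.8]
tcp_rot: [180.0, -0.0, -7.5]
ft_force: [-0.4, 3.4, 0.5]
finger_gap: 9.8
grip_force: 21.2
```

Call:
apply_moves:
  rows:
    - [0,0.4,0,0,0,0]
    - [0,0.4,0,0,0,0]
    - [0,0.2,0,0,0,0]
    - [0,0,0,0,0,0]
    - [0,0,0,0,0,0]

```text
time: 9.1
tool_pos: [582.0, 52.5, 49.8]
tcp_rot: [-180.0, -0.0, -7.5]
ft_force: [0.7, 3.1, 0.1]
finger_gap: 9.6
grip_force: 21.2
```

Call:
apply_moves:
  rows:
    - [0,0.4,0,0,0,0]
    - [0,0.4,0,0,0,0]
    - [0,0.2,0,0,0,0]
    - [0,0,0,0,0,0]
    - [0,0,0,0,0,0]

```text
time: 9.72
tool_pos: [582.0, 52.2, 49.9]
tcp_rot: [-179.9, -0.0, -7.5]
ft_force: [0.2, 6.7, 0.2]
finger_gap: 10.1
grip_force: 21.3
```

```bash
python3 - <<'E'
from h import *
p,W,T,K=look('w5')
v,u=np.mgrid[0:480,0:640];pi=p.astype(int)
m=(pi[...,0]>110)&(pi[...,1]<50)&(abs(u-322)<25)&(v>285)&(v<360)&(W[...,2]>55)&(W[...,2]<75)
q=W[m];print(m.sum(),np.percentile(q,1,0),np.percentile(q,99,0))
k=W.reshape(-1,3);k=k[(k[:,2]>34)&(k[:,2]<42)&(k[:,0]>565)&(k[:,0]<602)&(k[:,1]>36)&(k[:,1]<72)]
for x in np.arange(568,602,2):
    q=k[(k[:,0]>=x)&(k[:,0]<x+2)]
    if len(q):print(x,len(q),q[:,1].min().round(1),q[:,1].max().round(1),q[:,2].mean().round(1))
E
```

```text
9.725 [582.   52.2  49.9] [-179.9   -0.    -7.5] [0.2 6.7 0.2] 10.1 21.3
1043 [574.73898547  48.85342124  55.30769404] [584.76010332  58.35058089  68.24864187]
576 5 48.8 49.3 37.8
578 22 48.6 51.8 37.9
580 83 48.3 56.8 37.1
582 38 48.1 56.3 38.7
584 80 46.6 57.5 37.9
586 149 46.4 66.7 38.1
588 241 45.7 66.5 38.1
590 226 45.7 66.3 38.1
592 185 48.7 65.9 38.2
594 142 52.4 65.7 38.1
596 84 56.4 64.9 38.1
598 48 59.3 64.5 38.3
600 72 36.0 64.1 38.2
```

Call:
apply_moves:
  rows:
    - [0,0,0,0,0,0]
    - [0,0,0,0,0,0]
    - [0,0,0,0,0,0]
    - [0,0,-15,0,0,0]
    - [0,0,-30,0,0,0]
  fingers: 40

```text
time: 10.4
tool_pos: [580.7, 51.4, 94.7]
tcp_rot: [180.0, 0.2, -7.5]
ft_force: [0.7, -0.1, -0.1]
finger_gap: 39.6
grip_force: 0.0
```

Call:
apply_moves:
  rows:
    - [-12,8,-25,0,0,0]
    - [-12,8,-20,0,0,0]
    - [-12,8,-15,0,0,0]
    - [-8,0,0,0,0,0]
    - [0,0,0,0,0,0]
  fingers: 0

```text
time: 11.02
tool_pos: [534.7, 33.7, 154.8]
tcp_rot: [-180.0, -0.0, -7.5]
ft_force: [0.6, -0.2, 0.0]
finger_gap: 0.0
grip_force: 0.0
```

```bash
python3 - <<'E'
from h import *
p,W,T,K=look('w6')
for n in ["lever_pin","lever_pad","bail_knob","keeper_seat","bail_bar_mid"]:
    r=models.place_of(n,'wrist');print(n,[(np.round(x["xyz"],1).tolist(),round(x["confidence"],2)) for x in r[:2]])
h=(W[...,2]>18)&(W[...,2]<75)&(W[...,0]<598)&(W[...,0]>480)&(abs(W[...,1]-20)<75)
im=np.zeros((480,640),np.uint8);im[h]=255
a,b=np.where(h);print(a.min(),a.max(),b.min(),b.max())
cv2.imwrite('pics/c6.png',np.hstack([cv2.resize(np.ascontiguousarray(p[120:380,200:460,::-1]),(400,400),interpolation=2),cv2.cvtColor(cv2.resize(im[120:380,200:460],(400,400),interpolation=0),8)]))
E
```

```text
11.025 [534.7  33.7 154.8] [-180.    -0.    -7.5] [ 0.6 -0.2  0. ] 0.0 0.0
lever_pin [([572.0, -5.6, 30.0], 0.95)]
lever_pad [([520.7, -28.1, 29.4], 0.6)]
bail_knob [([576.6, 52.3, 54.2], 0.64)]
keeper_seat [([580.4, 52.5, 29.6], 0.76)]
bail_bar_mid [([580.3, 52.3, 32.3], 0.94)]
111 257 259 450
```

View pics/c6.png

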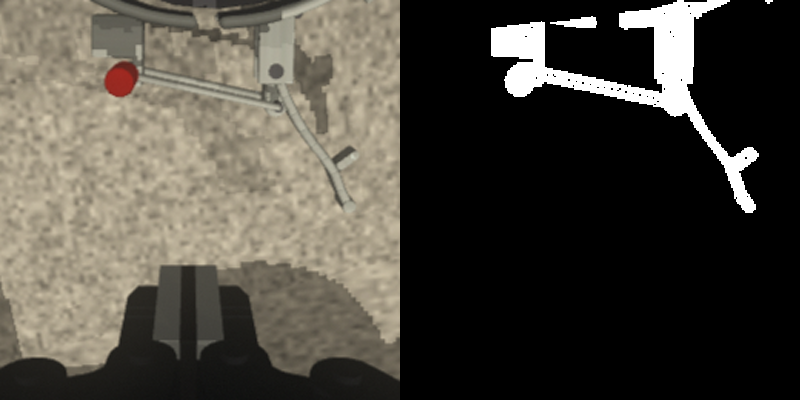

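```bash
python3 - <<'E'
from h import *
f=np.load('w6.npz');W=f['W'];T,K=f['T'],f['K']
for z in (39,43): print('pin',onplane(T,K,379.4,165.5,z).round(1))
pin=np.array([572.2,-5.5])
q=W[120:380,200:460].reshape(-1,3);q=q[(q[:,2]>35)&(q[:,2]<43)&(q[:,0]<562)&(q[:,1]<0)]
r=np.hypot(*(q[:,:2]-pin).T);a=np.degrees(np.arctan2(*(q[:,:2]-pin).T[::-1]))%360
for k in range(18,72,4):
    m=(r>=k)&(r<k+4)
    if m.any():print(k,m.sum(),'ang',a[m].min().round(1),a[m].max().round(1),'z',q[m,2].mean().round(1),q[m][np.argmin(a[m]),:2].round(1))
P=W[(abs(W[...,2]-60)<3)&(W[...,0]>580)][:,:2]
print(len(P))
E
```

```text
pin [571.9  -5.6  39. ]
pin [572.4  -5.1  43. ]
18 49 ang 167.0 202.3 z 38.4 [554.4  -1.4]
22 44 ang 192.7 202.2 z 38.9 [549.9 -10.5]
26 37 ang 194.3 203.3 z 38.9 [546.6 -12.1]
30 41 ang 196.4 203.9 z 38.8 [542.2 -14.3]
34 41 ang 197.7 204.5 z 38.9 [539.6 -15.9]
38 37 ang 199.4 205.7 z 38.8 [535.8 -18.3]
42 39 ang 200.7 205.8 z 38.9 [532.  -20.7]
46 100 ang 201.2 218.3 z 37.2 [528.4 -22.5]
50 67 ang 201.1 217.8 z 37.6 [522.4 -24.8]
54 43 ang 200.7 205.1 z 38.6 [518.3 -25.8]
58 33 ang 200.7 204.3 z 38.7 [516.7 -26.5]
62 54 ang 199.8 204.7 z 38.9 [510.3 -27.8]
66 26 ang 200.2 204.7 z 39.5 [509.9 -28.4]
4044
```

Call:
apply_moves:
  rows:
    - [-21,38.7,0,0,0,0]
    - [0,0,0,0,0,-0.172]
    - [0,0,0,0,0,-0.172]
    - [0,0,0,0,0,-0.172]
    - [0,0,0,0,0,-0.172]
  fingers: 0

```text
time: 11.95
tool_pos: [509.2, -2.1, 154.5]
tcp_rot: [-180.0, 0.0, 32.2]
ft_force: [-0.3, 0.4, -0.5]
finger_gap: -0.2
grip_force: 0.0
```

Call:
apply_moves:
  rows:
    - [0,0,10,0,0,-0.172]
    - [0,0,10,0,0,-0.172]
    - [0,0,10,0,0,-0.172]
    - [0,0,10,0,0,-0.172]
    - [0,0,10,0,0,-0.172]

```text
time: 12.58
tool_pos: [509.2, -2.1, 104.2]
tcp_rot: [-180.0, 0.0, 81.5]
ft_force: [-0.2, 0.6, -0.6]
finger_gap: 0.2
grip_force: 0.0
```

Call:
apply_moves:
  rows:
    - [0,0,0,0,0,-0.172]
    - [0,0,0,0,0,-0.172]
    - [0,0,0,0,0,-0.172]
    - [0,0,0,0,0,0]
    - [0,0,0,0,0,0]

```text
time: 13.2
tool_pos: [509.2, -2.1, 104.6]
tcp_rot: [-180.0, -0.0, 110.5]
ft_force: [-0.3, -0.5, -0.8]
finger_gap: 0.2
grip_force: 0.0
```

Call:
apply_moves:
  rows:
    - [0,0,25,0,0,0]
    - [0,0,25,0,0,0]
    - [0,0,17,0,0,0]
    - [0,0,10,0,0,0]
    - [0,0,0,0,0,0]

```text
time: 13.82
tool_pos: [508.8, -2.1, 27.3]
tcp_rot: [-179.9, -0.0, 110.7]
ft_force: [0.3, -0.3, 0.2]
finger_gap: 0.3
grip_force: 0.0
```

Call:
apply_moves:
  rows:
    - [-4,0,0,0,0,0]
    - [-4,0,0,0,0,0]
    - [-3,0,0,0,0,0]
    - [-2,0,0,0,0,0]
    - [0,0,0,0,0,0]

```text
time: 14.45
tool_pos: [513.8, -14.5, 27.9]
tcp_rot: [180.0, 0.0, 110.7]
ft_force: [-0.1, -0.1, 0.5]
finger_gap: 0.2
grip_force: 0.0
```

```bash
python3 - <<'E'
from h import *
p,W,T,K=look('w7')
cv2.imwrite('pics/w7.png',p[:,:,::-1])
E
```

```text
14.45 [513.8 -14.5  27.9] [180.    0.  110.7] [-0.1 -0.1  0.5] 0.2 0.0
```

View pics/w7.png

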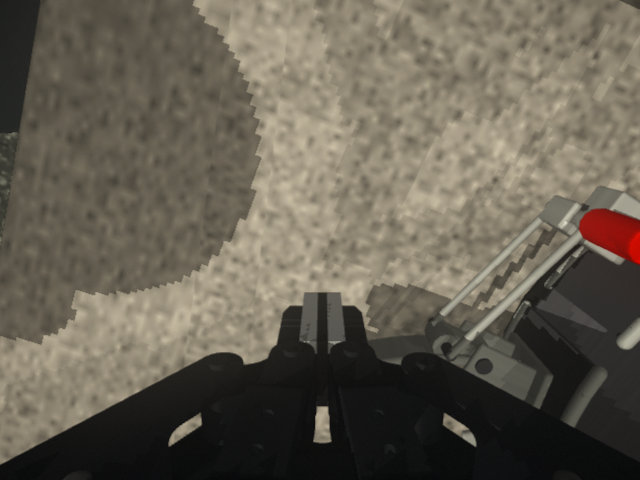

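Call:
apply_moves:
  rows:
    - [-2.9,-0.5,0,0,0,-0.05]
    - [-2.9,-0.5,0,0,0,-0.05]
    - [-2.9,-0.5,0,0,0,-0.05]
    - [-2.9,-0.5,0,0,0,-0.05]
    - [-2.9,-0.5,0,0,0,-0.05]

```text
time: 15.12
tool_pos: [517.3, -27.8, 27.5]
tcp_rot: [-180.0, -0.1, 125.2]
ft_force: [-1.7, 2.2, 1.6]
finger_gap: 0.2
grip_force: 1.6
```

Call:
apply_moves:
  rows:
    - [-2.9,-0.5,0,0,0,-0.05]
    - [-2.9,-0.5,0,0,0,-0.05]
    - [-2.9,-0.5,0,0,0,-0.05]
    - [-2.9,-0.5,0,0,0,-0.05]
    - [-2.9,-0.5,0,0,0,-0.05]

```text
time: 15.75
tool_pos: [524.4, -40.5, 27.4]
tcp_rot: [-179.9, -0.1, 139.5]
ft_force: [-4.5, 1.4, 3.2]
finger_gap: -0.0
grip_force: 2.1
```

Call:
apply_moves:
  rows:
    - [-2.9,-0.5,0,0,0,-0.05]
    - [-2.9,-0.5,0,0,0,-0.05]
    - [-2.9,-0.5,0,0,0,-0.05]
    - [-2.9,-0.5,0,0,0,-0.05]
    - [-2.9,-0.5,0,0,0,-0.05]

```text
time: 16.38
tool_pos: [534.6, -51.0, 27.2]
tcp_rot: [-179.9, -0.2, 153.8]
ft_force: [-6.4, -0.5, 2.6]
finger_gap: 0.1
grip_force: 2.3
```

Call:
apply_moves:
  rows:
    - [-2.9,-0.5,0,0,0,-0.05]
    - [-2.9,-0.5,0,0,0,-0.05]
    - [-2.9,-0.5,0,0,0,-0.05]
    - [-2.9,-0.5,0,0,0,-0.05]
    - [-2.9,-0.5,0,0,0,-0.05]

```text
time: 17.0
tool_pos: [547.4, -58.8, 27.2]
tcp_rot: [-180.0, -0.2, 168.1]
ft_force: [-4.5, -2.3, 1.9]
finger_gap: 0.2
grip_force: 2.0
```

```bash
python3 - <<'E'
from h import *
p,W,T,K=look('w8')
for c in ("wrist",):
  for n in ["lever_pin","bail_knob","keeper_seat","bail_bar_mid"]:
    r=models.place_of(n,c);print(c,n,[(np.round(x["xyz"],1).tolist(),round(x["confidence"],2)) for x in r[:2]])
pin=np.array([572.2,-5.5]);s=sense();a=np.radians(s['tcp_rot'][2]);v=pin-s['tool_pos'][:2]
print('pin in tool',v@[np.cos(a),np.sin(a)],v@[np.sin(a),-np.cos(a)])
E
```

```text
17.0 [547.4 -58.8  27.2] [-180.    -0.2  168.1] [-4.5 -2.3  1.9] 0.2 2.0
wrist lever_pin [([573.1, -9.2, 31.4], 0.64)]
wrist bail_knob []
wrist keeper_seat []
wrist bail_bar_mid [([579.6, 44.1, 32.1], 0.92)]
pin in tool -12.75799196457216 57.103679897376765
```

Call:
apply_moves:
  rows:
    - [-2.9,-0.55,0,0,0,-0.05]
    - [-2.9,-0.55,0,0,0,-0.05]
    - [-2.9,-0.55,0,0,0,-0.05]
    - [-2.9,-0.55,0,0,0,-0.05]
    - [-2.9,-0.55,0,0,0,-0.05]

```text
time: 17.88
tool_pos: [562.4, -63.0, 27.5]
tcp_rot: [180.0, -0.0, -177.6]
ft_force: [-2.6, -1.4, -1.1]
finger_gap: 0.2
grip_force: 1.5
```

Call:
apply_moves:
  rows:
    - [-1.7,-0.33,0,0,0,-0.03]
    - [-1.7,-0.33,0,0,0,-0.03]
    - [-1.7,-0.33,0,0,0,-0.03]
    - [-1.7,-0.33,0,0,0,-0.03]
    - [-1.7,-0.33,0,0,0,-0.03]

```text
time: 18.5
tool_pos: [571.5, -63.6, 27.8]
tcp_rot: [180.0, 0.0, -168.9]
ft_force: [-1.8, 0.2, -1.4]
finger_gap: -0.1
grip_force: 1.0
```

Call:
apply_moves:
  rows:
    - [-0.85,-0.17,0,0,0,-0.015]
    - [-0.85,-0.17,0,0,0,-0.015]
    - [-0.85,-0.17,0,0,0,-0.015]
    - [-0.85,-0.17,0,0,0,-0.015]
    - [-0.85,-0.17,0,0,0,-0.015]

```text
time: 19.12
tool_pos: [575.8, -63.6, 27.9]
tcp_rot: [-180.0, 0.0, -164.7]
ft_force: [-1.9, 0.7, -0.6]
finger_gap: 0.2
grip_force: 0.8
```

Call:
apply_moves:
  rows:
    - [-0.6,-0.1,0,0,0,-0.01]
    - [-0.6,-0.1,0,0,0,-0.01]
    - [-0.6,-0.1,0,0,0,-0.01]
    - [0,0,0,0,0,0]
    - [0,0,0,0,0,0]

```text
time: 19.75
tool_pos: [577.7, -63.5, 27.9]
tcp_rot: [-180.0, 0.0, -163.0]
ft_force: [-1.0, 0.3, 0.1]
finger_gap: 0.2
grip_force: 0.4
```

Call:
apply_moves:
  rows:
    - [-0.6,-0.1,0,0,0,-0.01]
    - [-0.6,-0.1,0,0,0,-0.01]
    - [-0.6,-0.1,0,0,0,-0.01]
    - [0,0,0,0,0,0]
    - [0,0,0,0,0,0]

```text
time: 20.38
tool_pos: [579.1, -63.3, 27.8]
tcp_rot: [-180.0, -0.0, -161.3]
ft_force: [-3.5, -1.8, 1.5]
finger_gap: 0.1
grip_force: 2.1
```

Call:
apply_moves:
  rows:
    - [-0.6,-0.1,0,0,0,-0.01]
    - [-0.6,-0.1,0,0,0,-0.01]
    - [0,0,0,0,0,0]
    - [0,0,0,0,0,0]
    - [0,0,0,0,0,0]

```text
time: 21.0
tool_pos: [580.0, -63.3, 27.6]
tcp_rot: [180.0, -0.1, -160.2]
ft_force: [-5.2, -2.7, 2.0]
finger_gap: 0.0
grip_force: 3.1
```

Call:
apply_moves:
  rows:
    - [-0.6,-0.1,0,0,0,-0.01]
    - [-0.6,-0.1,0,0,0,-0.01]
    - [0,0,0,0,0,0]
    - [0,0,0,0,0,0]
    - [0,0,0,0,0,0]

```text
time: 21.62
tool_pos: [581.1, -63.1, 27.6]
tcp_rot: [180.0, -0.1, -159.0]
ft_force: [-6.2, -3.3, 2.4]
finger_gap: -0.3
grip_force: 3.1
```

Call:
apply_moves:
  rows:
    - [-0.6,-0.1,0,0,0,-0.01]
    - [-0.6,-0.1,0,0,0,-0.01]
    - [0,0,0,0,0,0]
    - [0,0,0,0,0,0]
    - [0,0,0,0,0,0]

```text
time: 22.25
tool_pos: [583.2, -62.4, 28.0]
tcp_rot: [-180.0, 0.0, -157.9]
ft_force: [0.1, 0.9, -0.0]
finger_gap: 0.3
grip_force: 0.0
```

Call:
apply_moves:
  rows:
    - [-0.6,-0.1,0,0,0,-0.01]
    - [-0.6,-0.1,0,0,0,-0.01]
    - [0,0,0,0,0,0]
    - [0,0,0,0,0,0]
    - [0,0,0,0,0,0]

```text
time: 22.88
tool_pos: [583.9, -62.3, 27.7]
tcp_rot: [180.0, -0.0, -156.7]
ft_force: [-2.5, -1.5, 1.1]
finger_gap: 0.2
grip_force: 1.2
```

Call:
apply_moves:
  rows:
    - [-0.6,-0.1,0,0,0,-0.01]
    - [-0.4,0,0,0,0,0]
    - [0,0,0,0,0,0]
    - [0,0,0,0,0,0]
    - [0,0,0,0,0,0]

```text
time: 23.5
tool_pos: [584.1, -62.3, 27.6]
tcp_rot: [180.0, -0.1, -156.1]
ft_force: [-6.9, -2.6, 3.3]
finger_gap: 0.4
grip_force: 3.5
```

Call:
apply_moves:
  rows:
    - [-0.4,0,0,0,0,0]
    - [-0.4,0,0,0,0,0]
    - [0,0,0,0,0,0]
    - [0,0,0,0,0,0]
    - [0,0,0,0,0,0]

```text
time: 24.12
tool_pos: [584.3, -62.3, 27.4]
tcp_rot: [180.0, -0.2, -156.1]
ft_force: [-9.9, -3.7, 5.8]
finger_gap: -0.0
grip_force: 5.1
```

Call:
apply_moves:
  rows:
    - [2,0,0,0,0,0]
    - [8,0,0,0,0,0]
    - [15,0,0,0,0,0]
    - [15,0,-20,0,0,0]
    - [0,0,-40,0,0,0]

```text
time: 24.75
tool_pos: [545.6, -77.9, 85.9]
tcp_rot: [179.8, -0.3, -156.2]
ft_force: [0.8, 0.4, 0.7]
finger_gap: 0.3
grip_force: 0.0
```

Call:
apply_moves:
  rows:
    - [0,0,-40,0,0,0]
    - [0,0,-40,0,0,0]
    - [0,0,0,0,0,0]
    - [0,0,0,0,0,0]
    - [0,0,0,0,0,0]

```text
time: 25.38
tool_pos: [547.9, -77.6, 165.9]
tcp_rot: [179.9, -0.1, -156.2]
ft_force: [0.2, -0.2, 0.6]
finger_gap: -0.2
grip_force: 0.0
```

```bash
python3 - <<'E'
from h import *
p,W,T,K=look('w9')
for n in ["lever_pin","lever_pad","bail_knob","keeper_seat","bail_bar_mid"]:
    r=models.place_of(n,'wrist');print(n,[(np.round(x["xyz"],1).tolist(),round(x["confidence"],2)) for x in r[:2]])
cv2.imwrite('pics/w9.png',p[:,:,::-1])
E
```

```text
25.375 [547.9 -77.6 165.9] [ 1.799e+02 -1.000e-01 -1.562e+02] [ 0.2 -0.2  0.6] -0.2 0.0
lever_pin [([571.8, -2.5, 28.8], 0.75)]
lever_pad []
bail_knob [([571.7, 43.8, 57.7], 0.86)]
keeper_seat [([573.7, 43.0, 27.5], 0.64)]
bail_bar_mid [([579.0, 43.2, 31.5], 0.62)]
```

View pics/w9.png

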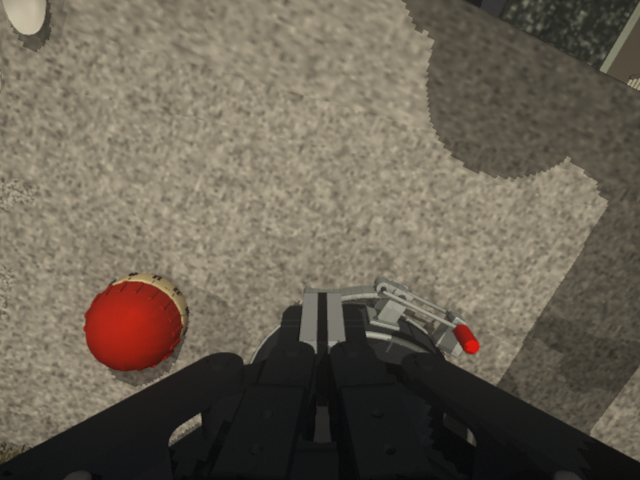

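Call:
apply_moves:
  rows:
    - [-25,0,0,0,0,0]
    - [-25,0,0,0,0,0]
    - [-25,0,0,0,0,0]
    - [-15,0,0,0,0,0]
    - [0,0,0,0,0,0]

```text
time: 26.3
tool_pos: [631.9, -40.9, 167.4]
tcp_rot: [180.0, -0.0, -156.1]
ft_force: [-0.3, -0.0, -0.0]
finger_gap: 0.2
grip_force: 0.0
```

```bash
python3 - <<'E'
from h import *
p,W,T,K=look('w10')
pin=np.array([572.2,-5.5])
q=W.reshape(-1,3);q=q[(q[:,2]>34)&(q[:,2]<42.5)&(q[:,1]<-8)&(q[:,0]<640)&(q[:,0]>540)&(q[:,1]>-90)]
r=np.hypot(*(q[:,:2]-pin).T);a=np.degrees(np.arctan2(*(q[:,:2]-pin).T[::-1]))%360
for k in range(22,72,4):
    m=(r>=k)&(r<k+4)
    if m.any():print(k,m.sum(),np.percentile(a[m],[0,10,50,90]).round(1),q[m,2].mean().round(1))
h=p[150:350,220:500,::-1]
cv2.imwrite('pics/c10.png',cv2.resize(np.ascontiguousarray(h),(784,560),interpolation=2))
E
```

```text
26.3 [631.9 -40.9 167.4] [ 180.    -0.  -156.1] [-0.3 -0.  -0. ] 0.2 0.0
22 58 [285.2 286.4 291.8 329.4] 39.0
26 63 [286.4 287.7 291.9 329.3] 38.6
30 60 [288.2 289.1 293.4 326.1] 38.6
34 56 [289.7 290.5 294.3 320.8] 38.7
38 62 [291.1 292.2 295.1 318.3] 38.4
42 59 [292.6 293.4 296.  316.4] 38.8
46 113 [293.1 294.2 301.5 314.5] 37.3
50 104 [293.2 294.2 303.2 313.5] 37.6
54 54 [292.8 293.1 295.4 313.3] 38.8
58 65 [292.6 292.9 294.9 313. ] 38.7
62 64 [291.7 292.5 294.8 312.8] 39.2
66 46 [291.8 292.6 295.1 312.9] 38.9
70 11 [313.  313.  313.2 313.3] 38.3
```

View pics/c10.png

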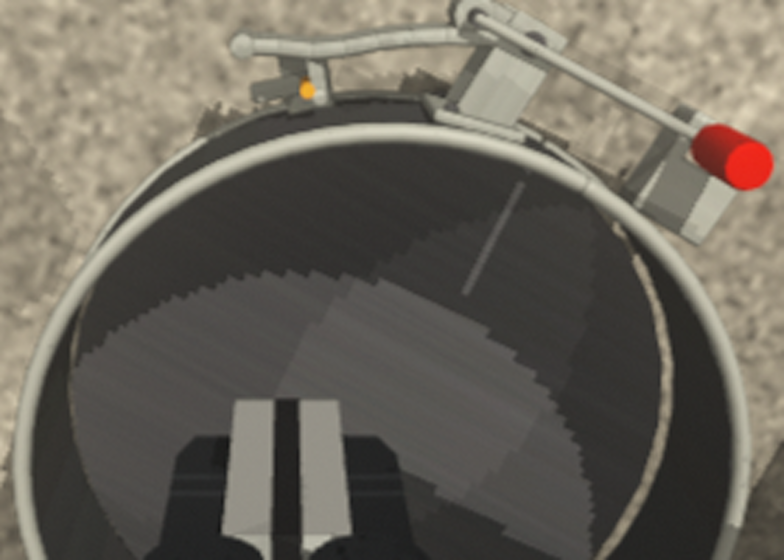

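```bash
python3 -c "
from h import *
print(job.hand_in())"
```

```text
the job is handed in; nothing more can be done
None
```

The clip is closed: the bar is hooked behind the keeper, the lever clicked past the catch to its stop, and the tin is drawn shut. The gripper is clear of everything, and the job was handed in at about 26 s.

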